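# Stack the drained ink cans

## Robot

A 7-joint arm with a two-finger parallel gripper is mounted at the origin on the work surface. World frame = base frame: x ahead of the robot, y to its left, z up, the work surface at z = 0. Lengths are in m, angles in rad, forces in N, time in s.
With the tool pointing down it reaches from about 0.425 to 1.025 m from the base axis. Payload 3.6 kg.
Tool frame: the origin (TCP) lies at the very end of the fingers, on their centre line; the grasp point (between the pads) lies r.hold_point_z behind it (r.hold_point_z is the distance from the TCP to the grasp point, in m); z points along the fingers, y is the line along which they close (so a half turn about z gives the same grasp; the last joint's range is limited). The gripper opens to 85 mm and grips with 20 to 120 N. Pads are 22 mm wide; open, the fingers measure 114 mm over their backs; the gripper's body (76 mm by 85 mm) begins 54 mm behind the grasp point. The pads swing forward as they close: fully open they stand 13 mm farther back than shut.
Start: joints at [1.109, 0.591, 0.048, 1.609, -0.033, 0.943, -0.034], TCP at [0.261, -0.677, 0.231] pointing down, gripper open.
Joint ranges: [-2.69, 2.69], [-0.47, 2.24], [-1.27, 1.36], [0.19, 2.51], [-1.53, 4.68], [0.08, 2.07], [-3.09, 3.09]. Speed limits (rad/s): [2.57, 2.57, 3.14, 3.14, 3.14, 3.14, 3.14].

## Interface

Orientations are given as a unit quaternion [w, x, y, z].
In Python, from station import r gives the robot as it stands. The module is installed in compiled form; this text tells all that it offers.
- The arm moves only by the tool apply_moves, never from a script. Its argument "increments" is text: rows parted by semicolons, each of 4 numbers parted by spaces: the shift along the tool's x, y, z in units of 30 mm (1.0 is 30 mm), then the turn about the tool's z in rad. In form: dx dy dz roll; .... A call has 1 to 20 rows; each row shifts and turns the commanded pose from where the row before left it, along the tool's axes as they then stand; what a row does not reach is not made up. A row lasts 1/12 s, in which the tool goes at most 41.7 mm and 7.16 degrees, less where a joint would pass 70% of its speed; a pose out of reach is approached as far as the arm can. A call is refused whole if a number of a shift passes 1 or a number of a turn 0.125, either way. A call with a gripper value outside its range is refused whole. "gripper" is the opening, from 0 (shut) to 1 (fully open), set as the call begins (left out, the last holds). The fingers move at their own pace and stop on an object; "squeeze" is the grip in N (left out, the last holds). Time passes only in rows, so rows that do not move let the fingers close. It gives the time, the measured TCP pose, the force, the opening and the grip force at its end, in the units of the state.
- r.get_obs(): the state, without advancing time (a new reading comes with each control period).
- r.read_camera(name): name is "scene" or "side" or "wrist"; returns a dict with "color" (400x640x3 uint8, red, green, blue), "depth" (400x640 float32, m along the optical axis (not along the pixel's ray), 0 where there is no reading), "mtx" (3x3 intrinsics, pixels), "eye" and "attitude" of the camera in the world. Camera axes: x right, y down, z forward; pixel columns grow to the right and rows downward; lengths in m; the calibration is good to about 2 mm. A picture is of the moment at which its call begins.
- r.sign_off(): hands the job in; it is judged then, once.
The state is a dict: "t": time; "joints": joint angles; "joint_vel": joint speeds; "effort": joint torques, N m; "tcp_pos": TCP position; "tool_rot": TCP orientation; "contact_force": force on the tool from outside, world axes, zero at the start; "moment": the same for the moment, N m; "gripper_width": finger opening in m; "grip_force": force on a finger pad.
Only numpy, scipy, OpenCV 4.12 (cv2) and the standard library are available. Lean on these libraries where they do the work, as an engineer would, in place of code of your own. Each camera call takes 0.05 s, during which the arm holds its last target. There are 200 camera calls.

## Task

Clear the two washed tin cans off the draining rack: draw each off its slanting peg and stack them mouth-down on the can already standing on the tray, so that the three make one straight, steady column with each mouth rim sitting squarely on the bottom rim of the can below. Set the cans down rather than letting them drop and do not shift the bottom can; leave the white beaker on its peg and everything else where it is.

Things in the scene. Friction and masses are not known exactly. Their poses are not given: they have to be found in the camera images.
- can_a_center (a point): an empty straight-walled tinplate ink can, 63 mm across, 86 mm high, wall 3.5 mm, 90 g. One end is open (the mouth); the other is closed, with a raised rim 3 mm high on which another can's mouth rim sits flat. It hangs mouth-down on a rack peg, leaning 35 degrees to the rack's front, away from the robot; draw it 75 mm along its axis to free it. Point: its centre; z axis from the mouth to the closed end
- can_b_center (a point): the second can on the rack, the same in every way as the first and hung on another peg in the same manner; either may be stacked first. This point is its centre, half-way along its axis; z axis from the mouth to the closed end
- base_can_center (a point): the can at the foot of the column, loose, the same as the other two, standing mouth-down on the tray. This point is its centre, 43 mm above the tray floor; z axis up, from the mouth to the closed end
- tray: a shallow white enamelled tray, 200 x 180 mm, floor 4 mm thick, lips 14 mm high, fixed to the table. Origin at the centre of its underside
- rack: a grey bench draining rack, fixed, 360 mm wide (y), 160 mm deep (x). Its panel slopes 35 degrees, high at the robot's side, middle 92 mm and top 150 mm high. Three white pegs, 14 mm thick, 66 mm long, square to the panel, lean to its front (+x, away from the robot), 125 mm apart in a level row. Origin on the table under the middle peg's foot. Which vessel is on which peg, and the rack's side (left or right), vary
- beaker_center (a point): a white plastic measuring beaker, 62 mm in diameter and 122 mm high (taller than the cans), on the remaining peg in the same manner, to stay there. This point is its centre, z axis from its mouth to its closed bottom.
- roller: a small ink roller lying beyond the tray: black rubber roller 38 mm thick and 100 mm long along its y, with a wooden handle, 175 mm long in all along its x, lying flat on the table. Origin at the middle of its underside. To be left alone.
- ink_tin: a wide closed ink tin with a grey lid, full, 83 mm in diameter and 58 mm high, standing before the rack's front. Origin at the centre of its underside. To be left alone.
- knife: an ink spatula 200 mm long lying flat on the table at the far side, beyond rack and tray. To be left alone.

How it is judged:
By the outcome, as a careful person would: the job done as asked, in the order asked, and still so for the second after the job is handed in, with the robot touching nothing.
It also fails if it takes over 58 s, if anything falls off the work surface, if the arm or the gripper's body presses on something with over 40 N, if the wrist force passes 120 N, or if a joint passes its speed limit or range.

## Working session

There is one attempt and no reset: what is moved stays moved. The work goes in short steps, Python scripts to look and compute and a tool call to move; the robot and the scene stay as the last step left them, time stands still between calls to the robot, and variables do not carry over. Pictures are saved under pics/ and viewed, at most 10 in all, crops included, and the job is handed in when it is done.

Besides the shell and the picture viewer there is one more tool, called as name(argument=value, ...) on one line, values as JSON. apply_moves: Moves the arm, as the interface text tells. Its arguments: {"type":"object","properties":{"increments":{"type":"string"},"gripper":{"type":"number"},"squeeze":{"type":"number"}},"required":["increments"]}

```bash
mkdir -p pics; python3 - <<'E'
from station import r
import cv2,numpy as np
print(r.hold_point_z,{k:np.round(v,3) for k,v in r.get_obs().items()})
for n in("scene","side"):
    c=r.read_camera(n); print(n,c["eye"],c["attitude"],c["mtx"].tolist())
    np.savez(f"{n}0.npz",**c)
    cv2.imwrite(f"pics/{n}0.png",c["color"][:,:,::-1])
E
```

```text
0.0187 {'t': np.float64(0.0), 'joints': array([ 1.11 ,  0.592,  0.048,  1.61 , -0.033,  0.943, -0.034]), 'joint_vel': array([-0.   , -0.   ,  0.   , -0.001, -0.   , -0.   , -0.001]), 'effort': array([-0.0000e+00, -5.4869e+01,  1.5470e+00, -1.9813e+01,  9.0000e-03,
        9.0000e-03, -0.0000e+00]), 'tcp_pos': array([ 0.26 , -0.676,  0.23 ]), 'tool_rot': array([-0.001,  0.983,  0.183, -0.   ]), 'contact_force': array([-0.109,  0.292, -0.294]), 'moment': array([-0.002, -0.033, -0.026]), 'grip_force': np.float64(0.0), 'gripper_width': np.float64(0.086)}
scene [1.05576132 0.37058966 1.00211172] [-0.11587833  0.40058197  0.86847652 -0.26805751] [[412.23831712807964, 0.0, 325.90776237142956], [0.0, 412.23831712807964, 204.05887177759848], [0.0, 0.0, 1.0]]
side [0.53598299 0.87893733 0.77577954] [ 0.01261889 -0.04960452  0.89020674 -0.45267219] [[454.43655875869104, 0.0, 315.6983820525557], [0.0, 454.43655875869104, 198.63497679918214], [0.0, 0.0, 1.0]]
```

View pics/scene0.png

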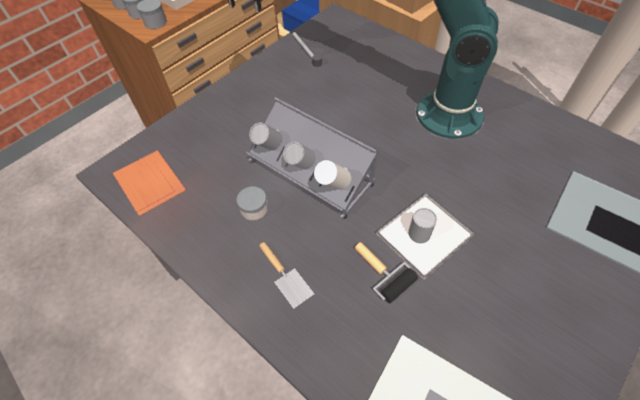

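View pics/side0.png

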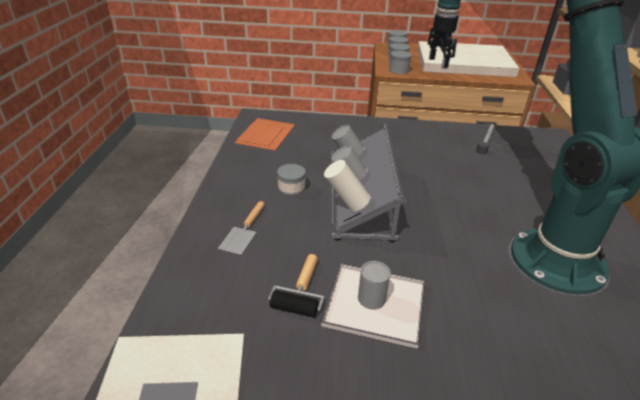

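Scene: cans on the rack at about (260,135) and (293,155), beaker at (326,173), and base can at (422,225) on the tray. The side view agrees, with the beaker nearest the tray. Next I'll get positions from the depth data.

```bash
cat > h.py <<'E'
import numpy as np,cv2
from scipy.spatial.transform import Rotation as R
def cloud(c):
    v,u=np.mgrid[:400,:640]; K=c["mtx"]; d=c["depth"]
    p=np.stack([(u-K[0,2])/K[0,0]*d,(v-K[1,2])/K[1,1]*d,d],-1)
    q=np.asarray(c["attitude"]); w=p@R.from_quat(q[[1,2,3,0]]).as_matrix().T+c["eye"]
    w[d==0]=np.nan; return w
def proj(c,P):
    q=np.asarray(c["attitude"]); p=(np.atleast_2d(P)-c["eye"])@R.from_quat(q[[1,2,3,0]]).as_matrix()
    p=p@c["mtx"].T; return p[:,:2]/p[:,2:]
A=np.array([np.sin(np.radians(35)),0,np.cos(np.radians(35))])
E
python3 - <<'E'
from h import *
for n in("scene","side"):
    c=np.load(n+"0.npz"); w=cloud(c)
    for px in ([(260,133),(293,152),(325,172),(422,215),(440,245),(300,285),(200,250)] if n=="scene" else [(343,133),(342,157),(335,172),(375,268),(345,320)]):
        print(n,px,np.round(w[px[1],px[0]],3))
    # base can top
    m=(w[...,2]>.08)&(w[...,2]<.105)&(np.abs(w[...,1]-w[(215,268)[n=="side"],(422,375)[n=="side"],1])<.05)&(np.abs(w[...,0]-w[(215,268)[n=="side"],(422,375)[n=="side"],0])<.05)
    P=w[m];print("base",len(P),np.round(np.median(P[:,2]),4),P.min(0),P.max(0),cv2.minEnclosingCircle(P[:,:2].astype(np.float32)))
    # lids: plane height along A; seed regions
    for name,px in (dict(a=(260,133),b=(293,152),k=(325,172)) if n=="scene" else dict(a=(343,133),b=(342,157),k=(335,172))).items():
        s=w[px[1],px[0]]; h=(w-s)@A; m=(abs(h)<.008)&(np.linalg.norm(w-s,axis=-1)<.06)
        P=w[m]; e2=np.cross(A,[0,1,0]); q=np.c_[(P-s)[:,1],(P-s)@e2].astype(np.float32)
        (cy,ce),rad=cv2.minEnclosingCircle(q); hh=np.median((P-s)@A)
        print(name,len(P),"lid centre",np.round(s+cy*np.array([0,1,0])+ce*e2+hh*A,4),"rad",round(rad,4))
E
```

```text
scene (260, 133) [ 0.563 -0.315  0.147]
scene (293, 152) [ 0.556 -0.193  0.149]
scene (325, 172) [ 0.57  -0.066  0.178]
scene (422, 215) [0.46  0.174 0.087]
scene (440, 245) [0.456 0.247 0.004]
scene (300, 285) [0.789 0.035 0.003]
scene (200, 250) [ 0.891 -0.245 -0.001]
base 418 0.0861 [0.43167864 0.15280568 0.08008217] [0.4967236  0.21456853 0.09245216] ((0.4641467034816742, 0.18397176265716553), 0.03320154547691345)
a 368 lid centre [ 0.5686 -0.3165  0.1469] rad 0.0327
b 403 lid centre [ 0.5581 -0.1908  0.1479] rad 0.0323
k 450 lid centre [ 0.5717 -0.0641  0.1788] rad 0.0316
side (343, 133) [ 0.561 -0.302  0.153]
side (342, 157) [ 0.557 -0.174  0.149]
side (335, 172) [ 0.568 -0.046  0.182]
side (375, 268) [0.464 0.172 0.087]
side (345, 320) [0.519 0.249 0.002]
base 581 0.0872 [0.43429409 0.15152805 0.08008052] [0.49582018 0.21573703 0.0934309 ] ((0.46550339460372925, 0.1845853328704834), 0.03329608961939812)
a 217 lid centre [ 0.5693 -0.3138  0.1485] rad 0.034
b 233 lid centre [ 0.5589 -0.189   0.1493] rad 0.0336
k 295 lid centre [ 0.5724 -0.0636  0.1795] rad 0.0325
```

apply_moves(increments="0 0 0 0.099; 0 0 0 0.099; 0 0 0 0.099; 0.66 -0.96 0 0; 0.66 -0.96 0 0; 0.66 -0.96 0 0; 0.66 -0.96 0 0; 0.66 -0.96 0 0; 0.66 -0.96 0 0; 0.66 -0.96 0 0; 0.66 -0.96 0 0; 0.66 -0.96 0 0; 0.66 -0.96 0 0; 0.66 -0.96 0 0; 0.66 -0.96 0 0; 0.66 -0.96 0 0; 0.66 -0.96 0 0; 0.66 -0.96 0 0; 0 0 0 0", gripper=1, squeeze=20)

```text
t: 1.68
tcp_pos: [0.531, -0.2154, 0.231]
tool_rot: [-0.002, 0.999, 0.042, 0.001]
contact_force: [0.4, 0.3, 0.5]
gripper_width: 0.0854
grip_force: 0.0
```

```bash
cat >> h.py <<'E'
def to(r,T,yaw_deg):
    """tool-frame shift (units of 30 mm) to world TCP target T, after rolling tool x to yaw_deg"""
    o=r.get_obs(); q=np.asarray(o["tool_rot"]); M=R.from_quat(q[[1,2,3,0]]).as_matrix()
    yaw=np.degrees(np.arctan2(M[1,0],M[0,0])); a=np.radians(yaw_deg)
    X=np.array([np.cos(a),np.sin(a),0]);Y=np.array([np.sin(a),-np.cos(a),0]);Z=np.array([0,0,-1])
    d=(np.asarray(T)-o["tcp_pos"])/.03
    print("t",round(float(o["t"]),2),"tcp",np.round(o["tcp_pos"],4),"yaw",round(yaw,2),"tilt",np.round(M[:2,2],4),"w",round(float(o["gripper_width"]),4),
     "-> roll",round(-np.radians(yaw_deg-yaw),3),"shift",np.round([d@X,d@Y,d@Z],3))
E
python3 - <<'E'
from h import *; from station import r
to(r,[.546,-.191,.107],4.1)
c=r.read_camera("wrist"); np.savez("w1.npz",**c); cv2.imwrite("pics/w1.png",c["color"][:,:,::-1])
E
```

```text
t 1.68 tcp [ 0.531  -0.2154  0.231 ] yaw 4.77 tilt [0.0025 0.005 ] w 0.0854 -> roll 0.012 shift [ 0.556 -0.776  4.133]
```

View pics/w1.png

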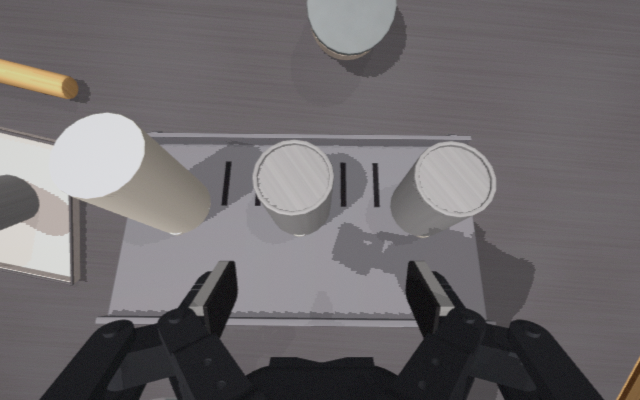

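The wrist view shows can b's lid at (293,178), can a's at (453,180) and the beaker at (103,155). The rack is square to the tool. I'll refine the lid positions from this view.

```bash
python3 - <<'E'
from h import *; from station import r
c=np.load("w1.npz"); w=cloud(c)
A=np.array([np.sin(np.radians(35))*np.cos(.072),np.sin(np.radians(35))*np.sin(.072),np.cos(np.radians(35))])
e1=np.array([-np.sin(.072),np.cos(.072),0]); e2=np.cross(A,e1)
for n,px in dict(a=(453,180),b=(293,178),k=(103,155)).items():
    s=w[px[1],px[0]]; m=(abs((w-s)@A)<.007)&(np.linalg.norm(w-s,axis=-1)<.05); P=w[m]
    (x,y),rad=cv2.minEnclosingCircle(np.c_[(P-s)@e1,(P-s)@e2].astype(np.float32)); n1=np.linalg.svd((P-P.mean(0))[::3])[2][2]
    lid=s+x*e1+y*e2+np.median((P-s)@A)*A; print(n,np.round(lid,4),round(rad,4),"normal",np.round(n1,3),"mouth",np.round(lid-.083*A,4))
    G=lid-.083*A+.063*A; print("  pads at",np.round(G,4))
to(r,[.546,-.191,.107],4.1)
E
```

```text
a [ 0.566  -0.3156  0.1487] 0.0318 normal [-0.56  -0.059 -0.826] mouth [ 0.5185 -0.319   0.0807]
  pads at [ 0.5545 -0.3164  0.1323]
b [ 0.5567 -0.1911  0.1486] 0.0317 normal [-0.566 -0.039 -0.824] mouth [ 0.5092 -0.1945  0.0806]
  pads at [ 0.5453 -0.1919  0.1322]
k [ 0.5696 -0.0652  0.1802] 0.0318 normal [0.563 0.02  0.826] mouth [ 0.5221 -0.0687  0.1122]
  pads at [ 0.5581 -0.0661  0.1638]
t 1.73 tcp [ 0.5289 -0.2192  0.2309] yaw 4.58 tilt [0.0007 0.0025] w 0.0853 -> roll 0.008 shift [ 0.637 -0.896  4.131]
```

apply_moves(increments="0.31 -0.44 0 0; 0.31 -0.43 0.3 0; 0 0 0.95 0; 0 0 0.95 0; 0 0 0.95 0; 0 0 0.6 0; 0 0 0.38 0; 0 0 0 0")

```text
t: 2.4
tcp_pos: [0.5407, -0.1976, 0.1049]
tool_rot: [-0.001, 0.999, 0.035, -0.003]
contact_force: [-1.4, 0.5, -0.3]
gripper_width: 0.0856
grip_force: 0.0
```

```bash
python3 - <<'E'
from h import *; from station import r
to(r,[.546,-.1915,.107],4.1)
E
```

```text
t 2.4 tcp [ 0.5407 -0.1976  0.1049] yaw 3.99 tilt [-0.0054  0.001 ] w 0.0856 -> roll -0.002 shift [ 0.189 -0.19  -0.07 ]
```

apply_moves(increments="0.19 -0.19 -0.05 0; 0 0 0 0; 0 0 0 0")

```text
t: 2.65
tcp_pos: [0.5502, -0.1909, 0.1105]
tool_rot: [0.0, 0.999, 0.036, 0.002]
contact_force: [-0.0, -0.5, -0.3]
gripper_width: 0.0852
grip_force: 0.0
```

apply_moves(increments="0 0 0 0; 0 0 0 0; 0 0 0 0; 0 0 0 0; 0 0 0 0; 0 0 0 0", gripper=0, squeeze=20)

```text
t: 3.15
tcp_pos: [0.549, -0.1914, 0.1101]
tool_rot: [0.0, 0.999, 0.035, 0.001]
contact_force: [-1.3, 0.8, 7.4]
gripper_width: 0.0636
grip_force: 21.3
```

apply_moves(increments="0.1 0 -0.14 0; 0.19 0 -0.27 0; 0.19 0 -0.27 0; 0.19 0 -0.27 0; 0.19 0 -0.27 0; 0.19 0 -0.27 0; 0.14 0 -0.2 0; 0 0 0 0; 0 0 0 0")

```text
t: 3.9
tcp_pos: [0.5846, -0.1887, 0.1603]
tool_rot: [0.0, 0.999, 0.036, 0.001]
contact_force: [0.0, -0.4, 0.9]
gripper_width: 0.0636
grip_force: 22.4
```

```bash
python3 - <<'E'
from h import *; from station import r
to(r,[.51,-.194,.161],4.1); print(r.get_obs()["contact_force"])
c=r.read_camera("side"); cv2.imwrite("pics/s2.png",cv2.resize(c["color"][80:260,240:480,::-1],None,fx=3,fy=3))
E
```

```text
t 3.9 tcp [ 0.5846 -0.1887  0.1603] yaw 4.07 tilt [ 0.0012 -0.0004] w 0.0636 -> roll -0.0 shift [-2.493 -0.003 -0.024]
[ 0.02701289 -0.43050084  0.91709352]
```

View pics/s2.png

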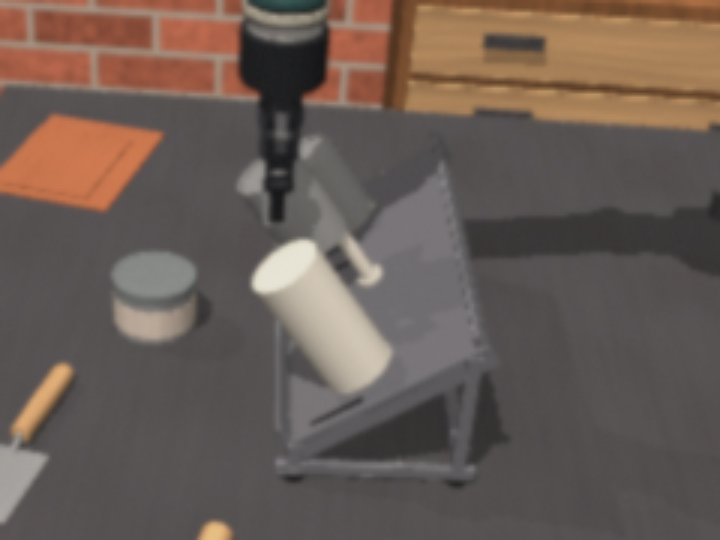

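Can b is held at (310,195) in the crop, still at its lean, with the peg at (355,260) just inside its mouth. Next I pull it back toward −x so the peg tip swings it upright.

apply_moves(increments="-0.3 0 0 0; -0.35 0 0 0; -0.35 0 0 0; -0.3 0 0 0; -0.25 0 0 0; -0.25 0 0 0; -0.25 0 0 0; -0.25 0 0 0; -0.15 0 0 0; 0 0 0 0; 0 0 0 0")

```text
t: 4.87
tcp_pos: [0.5142, -0.1936, 0.1604]
tool_rot: [0.001, 0.999, 0.036, 0.004]
contact_force: [5.7, 1.2, -2.7]
gripper_width: 0.0637
grip_force: 25.0
```

```bash
python3 - <<'E'
from h import *; from station import r
to(r,[.51,-.194,.161],4.1); print(r.get_obs()["contact_force"])
c=r.read_camera("side"); np.savez("s3.npz",**c);cv2.imwrite("pics/s3.png",cv2.resize(c["color"][80:260,240:480,::-1],None,fx=3,fy=3))
E
```

```text
t 4.87 tcp [ 0.5142 -0.1936  0.1604] yaw 4.11 tilt [ 0.0081 -0.001 ] w 0.0637 -> roll 0.0 shift [-0.142  0.003 -0.021]
[ 5.68319605  1.24205822 -2.68098723]
```

View pics/s3.png

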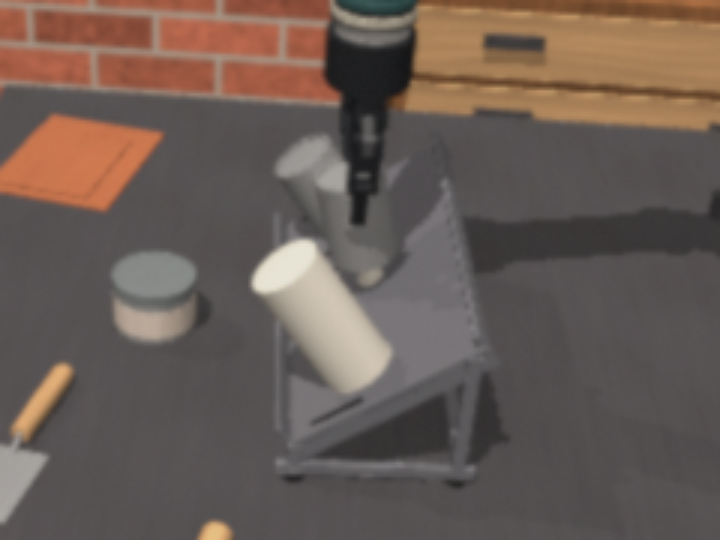

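Pivot works: the can at (355,215) is nearly upright at 6 N. A little more, then lift clear and measure its tilt.

apply_moves(increments="-0.1 0 0 0; -0.1 0 0 0; 0 0 0 0; 0 0 -0.3 0; 0 0 -0.7 0; 0 0 -0.9 0; 0 0 -0.9 0; 0 0 -0.9 0; 0 0 -0.9 0; 0 0 -0.5 0; 0 0 0 0; 0 0 0 0")

```text
t: 5.92
tcp_pos: [0.5044, -0.1944, 0.313]
tool_rot: [0.0, 0.999, 0.035, 0.001]
contact_force: [-0.2, 1.5, -1.4]
gripper_width: 0.0637
grip_force: 24.8
```

```bash
cat >> h.py <<'E'
def held(r,cams=("scene","side")):
    """axis and centre of the held can: cylinder fit to wall points around the pads"""
    from scipy.optimize import least_squares
    o=r.get_obs(); g=np.asarray(o["tcp_pos"])
    for n in cams:
        w=cloud(r.read_camera(n)); d=w-g
        # lower wall: below fingertips down to the mouth
        m=(d[...,2]<-.004)&(d[...,2]>-.06)&(np.hypot(d[...,0],d[...,1])<.05); P=d[m]
        f=lambda p:np.linalg.norm((lambda v:v-np.outer(v@ax(p),ax(p)))(P-np.array([p[0],p[1],0])),axis=1)-.0315
        ax=lambda p:np.array([p[2],p[3],1])/np.sqrt(1+p[2]**2+p[3]**2)
        s=least_squares(f,[0,0,0,0],loss="soft_l1",f_scale=.001)
        z=P@ax(s.x)
        print(n,len(P),"axis xy at tcp height rel tcp",np.round(s.x[:2],4),"tilt deg x,y",np.round(np.degrees(np.arctan(s.x[2:])),2),"rms",round(float(np.sqrt(np.mean(s.fun**2))),4),"mouth z rel tcp",round(float(np.percentile(z,1)),4))
E
python3 - <<'E'
from h import *; from station import r
to(r,[.465,.184,.31],4.1); held(r)
E
```

```text
t 5.92 tcp [ 0.5044 -0.1944  0.313 ] yaw 4.05 tilt [ 0.0013 -0.0003] w 0.0637 -> roll -0.001 shift [ -0.408 -12.673   0.099]
scene 288 axis xy at tcp height rel tcp [ 0.0051 -0.0003] tilt deg x,y [4.87 1.08] rms 0.0011 mouth z rel tcp -0.0455
side 380 axis xy at tcp height rel tcp [ 0.0053 -0.0004] tilt deg x,y [4.74 0.96] rms 0.0017 mouth z rel tcp -0.0448
```

```bash
python3 - <<'E'
from h import *
W=np.concatenate([cloud(np.load(n+"0.npz")).reshape(-1,3) for n in("scene","side")]); W=W[np.isfinite(W).all(1)]
g=lambda x,y:(lambda P:int(1000*np.percentile(P[:,2],98)) if len(P)>3 else -1)(W[(abs(W[:,0]-x)<.015)&(abs(W[:,1]-y)<.015)])
ys=np.arange(-.2,.34,.03);print("y",[round(y,2) for y in ys])
for x in np.arange(.36,.85,.03): print(round(x,2),[g(x,y) for y in ys])
E
```

```text
y [np.float64(-0.2), np.float64(-0.17), np.float64(-0.14), np.float64(-0.11), np.float64(-0.08), np.float64(-0.05), np.float64(-0.02), np.float64(0.01), np.float64(0.04), np.float64(0.07), np.float64(0.1), np.float64(0.13), np.float64(0.16), np.float64(0.19), np.float64(0.22), np.float64(0.25), np.float64(0.28), np.float64(0.31), np.float64(0.34)]
0.36 [2, 2, 2, 3, 3, 2, 2, 2, 2, 2, 3, 16, 17, 16, 17, 16, 16, 13, 2]
0.39 [-1, 3, 3, 2, 3, 142, 141, 2, 2, 2, 14, 16, 6, 7, 6, 6, 14, 16, 2]
0.42 [157, 158, 157, 156, 157, 157, 154, 2, 2, 2, 15, 14, 7, 85, 6, 6, 16, 7, 2]
0.45 [133, 132, 131, 129, 127, 126, 123, 3, 2, 3, 16, 6, 91, 90, 89, 6, 17, 2, 2]
0.48 [112, 111, 110, 108, 116, 113, 101, 2, 2, 2, 16, 6, 90, 90, 89, 6, 16, 2, 2]
0.51 [151, 145, 91, -1, 163, 157, 82, 2, 3, 3, 16, 7, 6, 84, 6, 6, 16, 2, 2]
0.54 [167, 164, 66, 56, 196, 194, 141, 2, 2, 2, 17, 16, 17, 15, 6, 6, 16, 2, 3]
0.57 [151, 149, 55, 55, 190, 189, 180, 2, 2, 2, 2, 2, 3, 21, 34, 35, 16, 2, 2]
0.6 [4, 2, 3, 3, 171, 170, 2, 2, 3, 25, 27, 26, 25, 23, 38, 39, 2, 2, 2]
0.63 [3, 3, 2, 2, 3, 3, 2, 2, 2, 22, 25, 26, 27, 23, 39, 38, 2, 2, 2]
0.66 [58, 3, 2, 3, 3, 2, 3, 3, 3, 2, 2, 3, 3, 24, 39, 36, 3, 2, 2]
0.69 [60, 4, 3, 2, 2, 3, 3, 3, 2, 2, 2, 3, 2, 22, 37, 31, 2, 2, 2]
0.72 [60, 3, 2, 2, 3, 2, 3, 2, 3, 3, 3, 3, 2, 2, 3, 3, 2, 4, 5]
0.75 [58, 3, 3, 3, 3, 3, 2, 2, 2, 3, 2, 2, 3, 1, 2, 2, 3, 5, 5]
0.78 [3, 3, 3, 20, 22, 20, 19, 6, 5, 5, 2, 2, 2, 2, 2, 2, 2, 5, 5]
0.81 [3, 3, 3, 2, 2, 16, 17, 5, 5, 5, 3, 2, 3, 2, 2, 2, 3, 3, 5]
0.84 [3, 3, 3, 4, 3, 3, 4, 5, 5, 5, 3, 3, 3, 2, 3, 2, 2, 2, 6]
```

apply_moves(increments="0.5 -0.5 0 0; 0.8 -0.8 0 0; 0.8 -0.8 0 0; 0.8 -0.8 0 0; 0.8 -0.8 0 0; 0.8 -0.8 0.3 0; 0.8 -0.8 0.4 0; 0.8 -0.8 0.5 0; 0.6 -0.6 0.9 0; 0 0 1 0; 0 0 1 0; 0 0 1 0; 0 0 1 0; 0 0 1 0; 0 0 0.8 0; 0 0 0.4 0; 0 0 0 0")

```text
t: 7.43
tcp_pos: [0.6869, 0.0203, 0.0585]
tool_rot: [0.0, 0.999, 0.036, -0.005]
contact_force: [-1.2, -0.1, -0.9]
gripper_width: 0.0634
grip_force: 24.8
```

```bash
python3 - <<'E'
from h import *; from station import r
to(r,[.69,.02,.044],4.1)
E
```

```text
t 7.43 tcp [0.6869 0.0203 0.0585] yaw 4.07 tilt [-0.0097 -0.0007] w 0.0634 -> roll -0.001 shift [0.102 0.017 0.484]
```

Bottom of the can is about 12 mm above the table; lowering gently.

apply_moves(increments="0 0 0.15 0; 0 0 0.1 0; 0 0 0.08 0; 0 0 0.08 0; 0 0 0.06 0; 0 0 0 0; 0 0 0 0")

```text
t: 8.02
tcp_pos: [0.6911, 0.0205, 0.0499]
tool_rot: [-0.0, 0.999, 0.035, 0.0]
contact_force: [0.2, -0.4, -1.3]
gripper_width: 0.0637
grip_force: 24.8
```

```bash
python3 - <<'E'
from h import *; from station import r
to(r,[.69,.02,.044],4.1); held(r)
E
```

```text
t 8.02 tcp [0.6911 0.0205 0.0499] yaw 4.05 tilt [0.0006 0.0001] w 0.0637 -> roll -0.001 shift [-0.038  0.014  0.197]
scene 492 axis xy at tcp height rel tcp [ 0.0273 -0.0361] tilt deg x,y [ 23.17 -37.87] rms 0.006 mouth z rel tcp -0.0703
side 709 axis xy at tcp height rel tcp [ 0.0351 -0.0032] tilt deg x,y [37.43 -6.11] rms 0.007 mouth z rel tcp -0.0694
```

apply_moves(increments="0 0 0.06 0; 0 0 0.06 0; 0 0 0 0; 0 0 0 0")

```text
t: 8.45
tcp_pos: [0.6912, 0.0205, 0.047]
tool_rot: [-0.0, 0.999, 0.035, 0.0]
contact_force: [-2.0, 0.2, 5.6]
gripper_width: 0.0633
grip_force: 25.2
```

apply_moves(increments="0 0 0.05 0; 0 0 0.04 0; 0 0 0 0; 0 0 0 0")

```text
t: 8.78
tcp_pos: [0.6914, 0.0205, 0.0468]
tool_rot: [-0.0, 0.999, 0.035, 0.0]
contact_force: [-6.4, -0.6, 18.7]
gripper_width: 0.0632
grip_force: 26.2
```

```bash
sed -i 's/&(d\[...,2\]>-.06)/\&(d[...,2]>-.06)\&(w[...,2]>zmin)/; s/def held(r,/def held(r,zmin=.01,/; s/<.05); P=d\[m\]/<.042); P=d[m]/' h.py; python3 - <<'E'
from h import *; from station import r
held(r)
E
```

```text
scene 100 axis xy at tcp height rel tcp [ 0.0052 -0.0004] tilt deg x,y [4.74 0.96] rms 0.0006 mouth z rel tcp -0.0346
side 251 axis xy at tcp height rel tcp [ 0.0064 -0.0008] tilt deg x,y [4.69 0.37] rms 0.0012 mouth z rel tcp -0.0376
```

apply_moves(increments="0 0 -0.06 0; 0 0 0 0")

```text
t: 9.05
tcp_pos: [0.6913, 0.0204, 0.0469]
tool_rot: [-0.0, 0.999, 0.035, 0.0]
contact_force: [-2.7, -0.5, 11.0]
gripper_width: 0.0636
grip_force: 25.7
```

apply_moves(increments="0 0 0 0; 0 0 0 0; 0 0 0 0; 0 0 0 0; 0 0 0 0", gripper=0.95)

```text
t: 9.47
tcp_pos: [0.6908, 0.0205, 0.0445]
tool_rot: [0.0, 0.999, 0.035, -0.0]
contact_force: [0.6, -1.7, -0.3]
gripper_width: 0.0807
grip_force: 0.0
```

```bash
python3 - <<'E'
from h import *; from station import r
to(r,[.69,.02,.046],4.1); held(r)
E
```

```text
t 9.47 tcp [0.6908 0.0205 0.0445] yaw 4.06 tilt [-0.0006 -0.0001] w 0.0807 -> roll -0.001 shift [-0.026  0.013 -0.05 ]
scene 107 axis xy at tcp height rel tcp [ 0.002  -0.0012] tilt deg x,y [-0.27 -0.36] rms 0.0007 mouth z rel tcp -0.0346
side 228 axis xy at tcp height rel tcp [ 0.0034 -0.0015] tilt deg x,y [ 0.68 -1.3 ] rms 0.0013 mouth z rel tcp -0.0349
```

apply_moves(increments="0.085 0.04 -0.05 0; 0 0 0 0; 0 0 0 0")

```text
t: 9.82
tcp_pos: [0.694, 0.0193, 0.0466]
tool_rot: [0.0, 0.999, 0.035, 0.0]
contact_force: [-0.2, -1.1, 0.9]
gripper_width: 0.0812
grip_force: 0.0
```

apply_moves(increments="0 0 0 0; 0 0 0 0; 0 0 0 0; 0 0 0 0; 0 0 0 0; 0 0 -0.3 0; 0 0 -0.8 0; 0 0 -1 0; 0 0 -1 0; 0 0 -1 0; 0 0 -0.5 0; 0 0 0 0; 0 0 0 0", gripper=0, squeeze=30)

```text
t: 10.9
tcp_pos: [0.6936, 0.0195, 0.1852]
tool_rot: [-0.0, 0.999, 0.035, 0.001]
contact_force: [-1.0, -0.0, -1.6]
gripper_width: 0.0631
grip_force: 33.5
```

```bash
python3 - <<'E'
from h import *; from station import r
held(r,.05); to(r,[.465,.184,.19],4.1)
E
```

```text
scene 213 axis xy at tcp height rel tcp [-0.0009 -0.001 ] tilt deg x,y [0.31 0.53] rms 0.0008 mouth z rel tcp -0.0463
side 405 axis xy at tcp height rel tcp [-0.0011 -0.0009] tilt deg x,y [0.28 0.71] rms 0.0013 mouth z rel tcp -0.0472
t 11.0 tcp [0.6919 0.0194 0.1827] yaw 4.07 tilt [-0.0037 -0.0003] w 0.0634 -> roll -0.001 shift [-7.153 -6.012 -0.244]
```

apply_moves(increments="-0.4 -0.35 0 0; -0.7 -0.6 0 0; -0.7 -0.6 0 0; -0.7 -0.6 0 0; -0.7 -0.6 0 0; -0.7 -0.6 0 0; -0.7 -0.6 0 0; -0.7 -0.6 0 0; -0.7 -0.6 0 0; -0.7 -0.6 0 0; -0.45 -0.36 0 0; 0 0 0 0; 0 0 0 0")

```text
t: 12.08
tcp_pos: [0.4649, 0.1873, 0.1831]
tool_rot: [0.001, 0.999, 0.037, -0.002]
contact_force: [1.0, -0.1, -1.6]
gripper_width: 0.063
grip_force: 33.5
```

```bash
cat >> h.py <<'E'
def wall(c,x,y,z0,z1):
    """vertical cylinder centre from wall points between heights z0..z1"""
    from scipy.optimize import least_squares
    w=cloud(c); m=(w[...,2]>z0)&(w[...,2]<z1)&(np.hypot(w[...,0]-x,w[...,1]-y)<.042); P=w[m][:,:2]
    s=least_squares(lambda p:np.hypot(*(P-p).T)-.0315,[x,y],loss="soft_l1",f_scale=.001)
    return s.x,len(P),np.sqrt(np.mean(s.fun**2))
E
python3 - <<'E'
from h import *; from station import r
to(r,[.465,.184,.19],4.1)
g=r.get_obs()["tcp_pos"]
for n in("scene","side"):
    c=r.read_camera(n); b=wall(c,.465,.184,.02,.08); h=wall(c,g[0],g[1],g[2]-.04,g[2]-.006)
    print(n,"base",np.round(b[0],4),b[1:],"held",np.round(h[0],4),h[1:],"base-held",np.round(b[0]-h[0],4))
    cc=np.load(n+"0.npz"); print(" base at start",np.round(wall(cc,.465,.184,.02,.08)[0],4))
held(r,.1)
E
```

```text
t 12.08 tcp [0.4649 0.1873 0.1831] yaw 4.21 tilt [-0.003  -0.0014] w 0.063 -> roll 0.002 shift [-0.004  0.11  -0.228]
scene base [0.4638 0.1833] (278, np.float64(0.0009264430683302076)) held [0.4638 0.1862] (207, np.float64(0.0009250584630763145)) base-held [-0.     -0.0029]
 base at start [0.4638 0.1833]
side base [0.4644 0.1829] (568, np.float64(0.0010044984308321594)) held [0.4659 0.1851] (394, np.float64(0.0009782582254114307)) base-held [-0.0015 -0.0022]
 base at start [0.4645 0.1829]
scene 257 axis xy at tcp height rel tcp [-0.0007 -0.001 ] tilt deg x,y [0.55 0.47] rms 0.0008 mouth z rel tcp -0.0461
side 485 axis xy at tcp height rel tcp [ 0.0001 -0.0017] tilt deg x,y [-0.06  0.06] rms 0.0009 mouth z rel tcp -0.0459
```

apply_moves(increments="-0.02 0.08 0.3 0; 0 0 0.4 0; 0 0 0.35 0; 0 0 0.25 0; 0 0 0 0; 0 0 0 0; 0 0 0 0")

```text
t: 12.87
tcp_pos: [0.4665, 0.1847, 0.1455]
tool_rot: [-0.0, 0.999, 0.035, 0.0]
contact_force: [0.8, 0.8, -0.6]
gripper_width: 0.0636
grip_force: 33.5
```

```bash
cat > chk.py <<'E'
from h import *; from station import r; import sys
z0,z1=map(float,sys.argv[1:3])
g=r.get_obs()["tcp_pos"]; to(r,g,4.1); ds=[]
for n in("scene","side","scene","side"):
    c=r.read_camera(n); b=wall(c,.465,.184,z0,z1); h=wall(c,g[0],g[1],g[2]-.036,g[2]-.006)
    print(n,"base",np.round(b[0],4),"held",np.round(h[0],4),"base-held",np.round(b[0]-h[0],4)); ds.append(b[0]-h[0])
d=np.mean(ds,0); a=np.radians(4.1); print("mean",d,"tool units",np.round([(d@[np.cos(a),np.sin(a)])/.03,(d@[np.sin(a),-np.cos(a)])/.03],3))
E
python3 chk.py .02 .08
```

```text
t 12.87 tcp [0.4665 0.1847 0.1455] yaw 4.05 tilt [0.0003 0.0002] w 0.0636 -> roll -0.001 shift [0. 0. 0.]
scene base [0.4638 0.1833] held [0.4658 0.1836] base-held [-0.002  -0.0004]
side base [0.4645 0.1829] held [0.4664 0.1834] base-held [-0.0019 -0.0005]
scene base [0.4637 0.1833] held [0.4658 0.1839] base-held [-0.002  -0.0005]
side base [0.4643 0.183 ] held [0.4663 0.1834] base-held [-0.002  -0.0004]
mean [-0.00198069 -0.00045108] tool units [-0.067  0.01 ]
```

apply_moves(increments="-0.067 0.012 0 0; 0 0 0.1 0; 0 0 0.08 0; 0 0 0.05 0; 0 0 0 0; 0 0 0 0")

```text
t: 13.57
tcp_pos: [0.4641, 0.1841, 0.1384]
tool_rot: [0.0, 0.999, 0.035, -0.0]
contact_force: [-0.5, 0.8, -1.5]
gripper_width: 0.0633
grip_force: 33.5
```

apply_moves(increments="0 0 0.04 0; 0 0 0.03 0; 0 0 0 0; 0 0 0 0")

```text
t: 13.9
tcp_pos: [0.4644, 0.1843, 0.1368]
tool_rot: [-0.0, 0.999, 0.035, 0.0]
contact_force: [-1.5, -0.9, 2.7]
gripper_width: 0.0631
grip_force: 33.8
```

```bash
python3 chk.py .02 .08|tail -1
```

```text
mean [0.00028048 0.00016957] tool units [ 0.01  -0.005]
```

apply_moves(increments="0 0 0 0; 0 0 0 0; 0 0 0 0; 0 0 0 0; 0 0 0 0", gripper=0.95)

```text
t: 14.52
tcp_pos: [0.4641, 0.1842, 0.1363]
tool_rot: [0.0, 0.999, 0.035, -0.0]
contact_force: [-0.4, 0.2, -0.2]
gripper_width: 0.0814
grip_force: 0.0
```

```bash
python3 chk.py .02 .08; python3 -c "
from h import *; from station import r
held(r,.1)"
```

```text
t 14.52 tcp [0.4641 0.1842 0.1363] yaw 4.06 tilt [-0.0002 -0.0001] w 0.0814 -> roll -0.001 shift [0. 0. 0.]
scene base [0.4636 0.1834] held [0.4636 0.1832] base-held [-0.0001  0.0002]
side base [0.4644 0.183 ] held [0.4643 0.1829] base-held [0.0002 0.0001]
scene base [0.4637 0.1834] held [0.4635 0.1831] base-held [0.0002 0.0003]
side base [0.4645 0.1829] held [0.4644 0.1827] base-held [0.0001 0.0001]
mean [9.57431690e-05 1.82472646e-04] tool units [ 0.004 -0.006]
scene 181 axis xy at tcp height rel tcp [-0.0007 -0.001 ] tilt deg x,y [-0.65  0.21] rms 0.0009 mouth z rel tcp -0.0366
side 345 axis xy at tcp height rel tcp [-0.0001 -0.0013] tilt deg x,y [-0.12 -0.  ] rms 0.0009 mouth z rel tcp -0.036
```

apply_moves(increments="0 0 -0.4 0; 0 0 -0.8 0; 0 0 -0.9 0; 0 0 -0.9 0; 0 0 -0.8 0; 0.1 0.6 0 0; 0.1 0.95 0 0; 0.11 0.95 0 0; 0.11 0.95 0 0; 0.11 0.95 0 0; 0.11 0.95 0 0; 0.11 0.95 0 0; 0.11 0.95 0 0; 0.11 0.95 0 0; 0.11 0.95 0 0; 0.11 0.95 0 0; 0.11 0.95 0 0; 0.11 0.95 0 0; 0.11 0.95 0 0; 0.11 0.95 0 0")

```text
t: 16.48
tcp_pos: [0.5424, -0.2296, 0.2504]
tool_rot: [-0.0, 0.999, 0.035, -0.0]
contact_force: [0.1, 0.4, -0.3]
gripper_width: 0.0811
grip_force: 0.0
```

apply_moves(increments="0.11 0.95 0 0; 0.11 0.95 0 0; 0.11 0.9 0 0; 0 0 0.3 0; 0 0 0.5 0; 0 0 0 0")

```text
t: 16.98
tcp_pos: [0.5563, -0.3107, 0.2236]
tool_rot: [-0.001, 0.999, 0.035, -0.002]
contact_force: [-1.1, -0.1, -0.3]
gripper_width: 0.0808
grip_force: 0.0
```

```bash
python3 - <<'E'
from h import *; from station import r
to(r,[.5595,-.3165,.110],4.1)
E
```

```text
t 16.98 tcp [ 0.5563 -0.3107  0.2236] yaw 4.01 tilt [-0.0051  0.0026] w 0.0808 -> roll -0.002 shift [0.091 0.202 3.786]
```

apply_moves(increments="0.08 0.08 0.5 0; 0 0 0.9 0; 0 0 0.9 0; 0 0 0.8 0; 0 0 0.45 0; 0 0 0 0; 0 0 0 0", gripper=1)

```text
t: 17.57
tcp_pos: [0.5609, -0.3131, 0.12]
tool_rot: [-0.0, 0.999, 0.036, -0.0]
contact_force: [-0.6, -0.4, 1.1]
gripper_width: 0.0859
grip_force: 0.0
```

```bash
python3 - <<'E'
from h import *; from station import r
to(r,[.5595,-.3165,.110],4.1)
E
```

```text
t 17.57 tcp [ 0.5609 -0.3131  0.12  ] yaw 4.09 tilt [-0.0008  0.0006] w 0.0859 -> roll -0.0 shift [-0.055  0.109  0.332]
```

apply_moves(increments="-0.05 0.1 0.2 0; 0 0 0.13 0; 0 0 0 0; 0 0 0 0")

```text
t: 17.9
tcp_pos: [0.5598, -0.317, 0.1107]
tool_rot: [0.0, 0.999, 0.035, 0.0]
contact_force: [0.8, 0.6, 0.8]
gripper_width: 0.0857
grip_force: 0.0
```

apply_moves(increments="0 0 0 0; 0 0 0 0; 0 0 0 0; 0 0 0 0; 0 0 0 0; 0 0 0 0", gripper=0, squeeze=20)

```text
t: 18.4
tcp_pos: [0.56, -0.3167, 0.1107]
tool_rot: [0.0, 0.999, 0.035, 0.0]
contact_force: [-0.9, 1.7, 5.7]
gripper_width: 0.0635
grip_force: 21.8
```

apply_moves(increments="0.1 0 -0.14 0; 0.19 0 -0.27 0; 0.19 0 -0.27 0; 0.19 0 -0.27 0; 0.19 0 -0.27 0; 0.19 0 -0.27 0; 0.14 0 -0.2 0; 0 0 0 0; 0 0 0 0")

```text
t: 19.15
tcp_pos: [0.596, -0.3144, 0.1616]
tool_rot: [0.0, 0.999, 0.036, 0.001]
contact_force: [-1.3, -0.2, 0.4]
gripper_width: 0.0634
grip_force: 22.3
```

apply_moves(increments="-0.3 0 0 0; -0.35 0 0 0; -0.35 0 0 0; -0.3 0 0 0; -0.25 0 0 0; -0.25 0 0 0; -0.25 0 0 0; -0.25 0 0 0; -0.2 0 0 0; -0.15 0 0 0; -0.13 0 0 0; 0 0 0 0; 0 0 0 0")

```text
t: 20.23
tcp_pos: [0.5158, -0.3197, 0.162]
tool_rot: [0.001, 0.999, 0.036, 0.004]
contact_force: [4.6, 1.8, 0.7]
gripper_width: 0.0636
grip_force: 24.4
```

apply_moves(increments="0 0 -0.3 0; 0 0 -0.7 0; 0 0 -0.9 0; 0 0 -0.9 0; 0 0 -0.9 0; 0 0 -0.9 0; 0 0 -0.5 0; 0 0 0 0; 0 0 0 0")

```text
t: 20.98
tcp_pos: [0.5116, -0.3203, 0.3142]
tool_rot: [0.0, 0.999, 0.035, 0.0]
contact_force: [-1.1, -0.2, -1.1]
gripper_width: 0.0638
grip_force: 24.3
```

```bash
python3 - <<'E'
from h import *; from station import r
held(r); to(r,[.69,.02,.06],4.1)
E
```

```text
scene 307 axis xy at tcp height rel tcp [ 0.0051 -0.0009] tilt deg x,y [2.25 0.1 ] rms 0.0013 mouth z rel tcp -0.0457
side 344 axis xy at tcp height rel tcp [ 0.0056 -0.0004] tilt deg x,y [2.14 0.71] rms 0.0019 mouth z rel tcp -0.045
t 21.08 tcp [ 0.5107 -0.3195  0.3121] yaw 4.06 tilt [-0.003   0.0015] w 0.0632 -> roll -0.001 shift [  6.77  -10.859   8.404]
```

apply_moves(increments="0.3 -0.46 0 0; 0.57 -0.9 0 0; 0.57 -0.9 0 0; 0.57 -0.9 0 0; 0.57 -0.9 0 0; 0.57 -0.9 0 0; 0.57 -0.9 0 0; 0.57 -0.9 0 0; 0.57 -0.9 0.1 0; 0.57 -0.9 0.3 0; 0.57 -0.9 0.4 0; 0.57 -0.9 0.5 0; 0.3 -0.46 0.9 0; 0 0 1 0; 0 0 1 0; 0 0 1 0; 0 0 1 0; 0 0 1 0; 0 0 0.8 0; 0 0 0.35 0")

```text
t: 22.75
tcp_pos: [0.69, 0.0181, 0.0572]
tool_rot: [0.0, 0.999, 0.036, -0.005]
contact_force: [-0.3, 0.7, -2.1]
gripper_width: 0.0636
grip_force: 24.3
```

apply_moves(increments="0 0 0.1 0; 0 0 0.1 0; 0 0 0 0; 0 0 0 0")

```text
t: 23.08
tcp_pos: [0.6958, 0.0183, 0.0587]
tool_rot: [-0.0, 0.999, 0.035, 0.001]
contact_force: [0.4, 0.1, -1.0]
gripper_width: 0.0635
grip_force: 24.3
```

apply_moves(increments="0 0 0.15 0; 0 0 0.12 0; 0 0 0.08 0; 0 0 0.05 0; 0 0 0 0; 0 0 0 0")

```text
t: 23.58
tcp_pos: [0.6947, 0.0183, 0.0464]
tool_rot: [-0.0, 0.999, 0.035, 0.0]
contact_force: [-1.7, -0.9, 5.0]
gripper_width: 0.0634
grip_force: 24.7
```

apply_moves(increments="0 0 0 0; 0 0 0 0; 0 0 0 0; 0 0 0 0; 0 0 0 0; 0 0 0 0", gripper=0.95)

```text
t: 24.08
tcp_pos: [0.6946, 0.0183, 0.0451]
tool_rot: [0.0, 0.999, 0.035, -0.0]
contact_force: [-0.1, 0.3, 0.4]
gripper_width: 0.0813
grip_force: 0.0
```

```bash
python3 - <<'E'
from h import *; from station import r
held(r); to(r,[.69,.02,.0465],4.1)
E
```

```text
scene 114 axis xy at tcp height rel tcp [ 0.0036 -0.0008] tilt deg x,y [-0.28  0.42] rms 0.0007 mouth z rel tcp -0.0349
side 236 axis xy at tcp height rel tcp [ 0.0046 -0.0007] tilt deg x,y [-0.66  0.67] rms 0.0014 mouth z rel tcp -0.0344
t 24.18 tcp [0.6946 0.0183 0.0452] yaw 4.06 tilt [-0.0001 -0.    ] w 0.0811 -> roll -0.001 shift [-0.15  -0.068 -0.044]
```

apply_moves(increments="0.13 0.03 -0.045 0; 0 0 0 0; 0 0 0 0")

```text
t: 24.43
tcp_pos: [0.6992, 0.0176, 0.0468]
tool_rot: [0.0, 0.999, 0.035, 0.0]
contact_force: [-0.1, -0.7, 0.6]
gripper_width: 0.0812
grip_force: 0.0
```

apply_moves(increments="0 0 0 0; 0 0 0 0; 0 0 0 0; 0 0 0 0; 0 0 0 0; 0 0 -0.3 0; 0 0 -0.8 0; 0 0 -1 0; 0 0 -1 0; 0 0 -1 0; 0 0 -1 0; 0 0 -1 0; 0 0 -1 0; 0 0 -0.5 0; 0 0 0 0; 0 0 0 0", gripper=0, squeeze=30)

```text
t: 25.77
tcp_pos: [0.6984, 0.0177, 0.2752]
tool_rot: [-0.0, 0.999, 0.035, 0.0]
contact_force: [-0.6, 0.6, -1.0]
gripper_width: 0.0636
grip_force: 33.4
```

```bash
python3 - <<'E'
from h import *; from station import r
held(r,.05); to(r,[.465,.185,.272],4.1)
E
```

```text
scene 279 axis xy at tcp height rel tcp [-0.0005 -0.0008] tilt deg x,y [0.05 0.41] rms 0.0007 mouth z rel tcp -0.047
side 467 axis xy at tcp height rel tcp [-0.0002 -0.0008] tilt deg x,y [0.44 0.58] rms 0.0012 mouth z rel tcp -0.0472
t 25.87 tcp [0.697  0.0177 0.2726] yaw 4.07 tilt [-0.004  -0.0002] w 0.0631 -> roll -0.001 shift [-7.315 -6.115  0.02 ]
```

apply_moves(increments="-0.4 -0.33 0 0; -0.66 -0.55 0 0; -0.66 -0.55 0 0; -0.66 -0.55 0 0; -0.66 -0.55 0 0; -0.66 -0.55 0 0; -0.66 -0.55 0 0; -0.66 -0.55 0 0; -0.66 -0.55 0 0; -0.66 -0.55 0 0; -0.66 -0.55 0 0; -0.36 -0.3 0 0; 0 0 0.4 0; 0 0 0.4 0; 0 0 0 0; 0 0 0 0; 0 0 0 0")

```text
t: 27.28
tcp_pos: [0.4651, 0.1852, 0.2501]
tool_rot: [0.0, 0.999, 0.035, -0.001]
contact_force: [-0.5, 0.7, -0.0]
gripper_width: 0.0638
grip_force: 33.4
```

```bash
python3 chk.py .02 .165
```

```text
t 27.28 tcp [0.4651 0.1852 0.2501] yaw 4.04 tilt [-0.0014 -0.0007] w 0.0638 -> roll -0.001 shift [0. 0. 0.]
scene base [0.4636 0.1832] held [0.4648 0.184 ] base-held [-0.0012 -0.0008]
side base [0.4644 0.1828] held [0.4658 0.1838] base-held [-0.0014 -0.001 ]
scene base [0.4635 0.1832] held [0.4653 0.1844] base-held [-0.0018 -0.0012]
side base [0.4643 0.1829] held [0.466 0.184] base-held [-0.0017 -0.0011]
mean [-0.00153261 -0.00103541] tool units [-0.053  0.031]
```

apply_moves(increments="-0.06 0.032 0.2 0; 0 0 0.25 0; 0 0 0.2 0; 0 0 0.08 0; 0 0 0 0; 0 0 0 0; 0 0 0 0")

```text
t: 28.07
tcp_pos: [0.4638, 0.1845, 0.2288]
tool_rot: [-0.0, 0.999, 0.035, 0.0]
contact_force: [-0.7, 0.0, -1.1]
gripper_width: 0.0631
grip_force: 33.4
```

```bash
python3 chk.py .02 .165
```

```text
t 28.07 tcp [0.4638 0.1845 0.2288] yaw 4.06 tilt [0.0002 0.0001] w 0.0631 -> roll -0.001 shift [0. 0. 0.]
scene base [0.4636 0.1832] held [0.4634 0.1836] base-held [ 0.0002 -0.0004]
side base [0.4643 0.1828] held [0.4642 0.1831] base-held [ 0.0001 -0.0003]
scene base [0.4637 0.1832] held [0.4636 0.1835] base-held [ 0.0001 -0.0003]
side base [0.4644 0.1829] held [0.4641 0.1831] base-held [ 0.0003 -0.0003]
mean [ 0.00015554 -0.00030928] tool units [0.004 0.011]
```

apply_moves(increments="0.004 0.011 0.08 0; 0 0 0.06 0; 0 0 0.04 0; 0 0 0.03 0; 0 0 0 0; 0 0 0 0")

```text
t: 28.77
tcp_pos: [0.464, 0.1841, 0.2229]
tool_rot: [-0.0, 0.999, 0.035, 0.0]
contact_force: [-1.2, -1.0, 5.2]
gripper_width: 0.0634
grip_force: 33.8
```

Contact at 5 N at the expected height; releasing.

apply_moves(increments="0 0 -0.02 0; 0 0 0 0")

```text
t: 28.93
tcp_pos: [0.4637, 0.1841, 0.2229]
tool_rot: [-0.0, 0.999, 0.035, -0.0]
contact_force: [0.0, 0.2, 0.6]
gripper_width: 0.0634
grip_force: 33.5
```

apply_moves(increments="0 0 0 0; 0 0 0 0; 0 0 0 0; 0 0 0 0; 0 0 0 0; 0 0 0 0", gripper=0.95)

```text
t: 29.43
tcp_pos: [0.4638, 0.1841, 0.223]
tool_rot: [-0.0, 0.999, 0.035, 0.0]
contact_force: [-0.1, 0.7, -0.0]
gripper_width: 0.0811
grip_force: 0.0
```

apply_moves(increments="0 0 -0.3 0; 0 0 -0.6 0; 0 0 -0.8 0; 0 0 -0.9 0; 0 0 -0.9 0; 0 0 -0.9 0; 0 0 0 0; 0 0 0 0")

```text
t: 30.1
tcp_pos: [0.4647, 0.1845, 0.3573]
tool_rot: [-0.001, 0.999, 0.035, 0.002]
contact_force: [-0.1, 0.1, 0.1]
gripper_width: 0.0808
grip_force: 0.0
```

```bash
python3 - <<'E'
from h import *; from station import r
for n in("scene","side"):
    c=r.read_camera(n); print(n,[np.round(wall(c,.464,.183,a,b)[0],4).tolist() for a,b in((.02,.08),(.1,.165),(.187,.25))])
    if n=="side": cv2.imwrite("pics/end.png",c["color"][:,:,::-1])
print(r.get_obs()["tcp_pos"],r.get_obs()["t"])
E
```

```text
scene [[0.4637, 0.1834], [0.4636, 0.1832], [0.4633, 0.183]]
side [[0.4643, 0.1829], [0.4642, 0.1827], [0.4639, 0.1827]]
[0.4630993  0.18375656 0.35464393] 30.2
```

View pics/end.png

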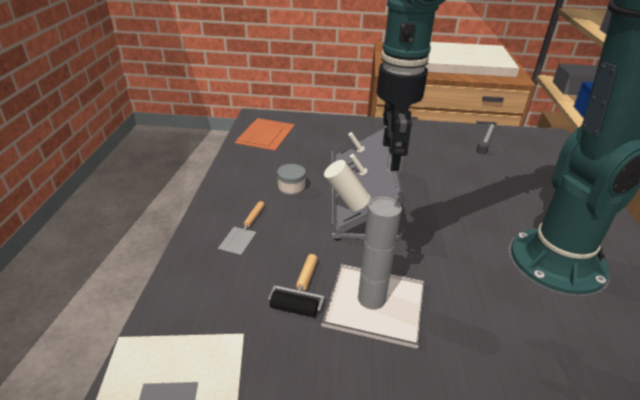

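The column at (378,255) is straight, with centres within 0.5 mm. The beaker at (347,185) and everything else are unmoved, and the gripper is clear.

```bash
python3 -c "
from station import r
print(r.sign_off())"
```

```text
the job is handed in; nothing more can be done
None
```

Both cans are off the rack and stacked mouth-down on the base can, centres within about 0.5 mm; the base can did not shift, the beaker is still on its peg, and the job was handed in at about 30 s (each can was first set upright on the bare table and regripped before stacking).

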